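# Seat the counting plate on the piece counter

## Task

With a fingertip, push the orange counting plate on the blue piece counter round until its notch stands over the red key, then press down on its hub until the plate is fully home, level, with the key in the notch. Do not lift the plate and do not force it, and leave everything else where it is. Finish clear of it.

Things in the scene. Friction and masses are not known exactly. Their poses are not given: they have to be found in the camera images.
- counter: fixed blue bench piece counter: flat housing, deck 50 mm above the table. Origin on the table plane under the vertical drive axis; x axis points from the drive axis to the red key, z up. Housing spans x -105 to 105 mm, y -105 to 205 mm (small parts stand on it beyond y 105 mm). A steel spindle on the axis (20 mm across, 21 mm tall) is hidden in the plate's hub
- key (a point): top of the fixed red key: a round-topped radial bar on the deck, 12 mm wide, top 12 mm above the deck, running from 50 to 92 mm from the drive axis, so its outer 26 mm shows beyond the plate's edge. This point is on its top, 60 mm from the axis
- plate: loose orange counting plate, about 0.15 kg: disc 132 mm across, 8 mm thick, one notch in its rim. Origin at the centre of its underside; x axis points through the notch, z up. At the start its underside is 15 mm above the deck (3 mm above the key's top), fully home it is 6 mm above the deck. It turns easily round the spindle and stays where it is left
- notch (a point): middle of the plate's only notch, 60 mm from the plate's centre, 4 mm above its underside; the notch is 16 mm wide, 20 mm deep, right through and open at the rim, edged with white marks and with a white line inward of it
- rib (a point): middle of the top of one of four equal upright black radial ribs on the plate, handy to push sideways: 8 mm wide, from 27 to 59 mm from the centre, tops 14 mm above the disc's face (22 mm above its underside). They stand at 45, 135, 225 and 315 degrees from the notch; this one is at +45 (anticlockwise from above), 43 mm from the centre
- hub_top (a point): centre of the flat top of the plate's black hub, the place to press: 41 mm across, 24 mm above the plate's underside
- carrier (a joint): how far the friction-held ring under the plate is pushed down: 0 = raised, as at the start; 0.009 m = bottom stop, plate home. About 6 N on the hub moves it (plus 60 N per m/s); it stays where it is left. The notch enters freely if within about 2 degrees of the key; farther off, the plate catches on the key and tips by some 3 degrees when pressed
- bowl_dark: bystander: white paper bowl of dark parts, 124 mm across, 34 mm high, on the table beside the counter; origin at the centre of its underside
- bowl_green: bystander: white paper bowl of green beads, 124 mm across, 34 mm high, on the table; origin at the centre of its underside
- jar: bystander: small glass jar with white cap, 40 mm across, 50 mm high, standing on the counter's deck beside the plate; origin at the centre of its underside
- knob: bystander: small brass knob, 26 mm across, 26 mm high, standing on the counter's deck beside the plate; origin at the centre of its underside
- spare: bystander: spare blue plate of the same shape as the orange one, lying flat on the table; origin at the centre of its underside
- screwdriver: bystander: screwdriver 170 mm long lying on the table
- carton: bystander: small open cardboard carton with paper cards, 90 x 120 x 70 mm (cards to 95 mm), on the table; origin at the centre of its underside
There are look-alikes about, which are no part of the job. There is more than one size of the plate; the one meant has the size given above.

How it is judged:
By the outcome, as a careful person would: the job done as asked, in the order asked, and still so for the second after the job is handed in, with the robot touching nothing.
It also fails if it takes over 48 s, if anything falls off the work surface, if the arm or the gripper's body presses on something with over 40 N, if the wrist force passes 120 N, or if a joint passes its speed limit or range.

## Robot

A 7-joint arm with a two-finger parallel gripper is mounted at the origin on the work surface. World frame = base frame: x ahead of the robot, y to its left, z up, the work surface at z = 0. Lengths are in m, angles in rad, forces in N, time in s.
With the tool pointing down it reaches from about 0.4 to 0.85 m from the base axis. Payload 10.4 kg.
Tool frame: the origin (TCP) lies at the centre of the arm's flange, where the gripper is bolted on; the fingertips stand 182 mm ahead of it and the grasp point (between the pads) lies 164 mm ahead of it; z points along the fingers, y is the line along which they close (so a half turn about z gives the same grasp; the last joint's range is limited). The gripper opens to 87 mm and grips with 3 to 60 N. Pads are 19 mm wide; open, the fingers measure 117 mm over their backs; the gripper's body (75 mm by 190 mm) begins 51 mm behind the grasp point.
Start: joints at [1.3, 0.332, -0.065, 1.46, 0.022, 1.35, -0.088], TCP at [0.153, -0.606, 0.405] pointing down, gripper open.
Joint ranges: [-2.6, 2.6], [-0.5, 2.12], [-1.47, 1.34], [0.16, 2.42], [-1.27, 4.41], [0.06, 2.06], [-2.6, 2.6]. Speed limits (rad/s): [2.22, 2.22, 2.79, 2.79, 3.14, 3.14, 3.14].

## Interface

Orientations are given as a unit quaternion [x, y, z, w].
In Python, from bench import r, eyes, job gives the robot as it stands. The module is installed in compiled form; this text tells all that it offers.
- The arm moves only by the shell command python3 -m inch 'ROWS' [OPENING] [FORCE]. ROWS is JSON, a list of rows, each a list of 6 numbers: the shift along the tool's x, y, z normalised to -1 to 1, where 1 is 4 cm, then the turn, a rotation vector about the tool's x, y, z normalised to -1 to 1, where 1 is 0.12 rad. In form: [[x, y, z, wx, wy, wz], ...]. A call has exactly 5 rows; each row shifts and turns the commanded pose from where the row before left it, along the tool's axes as they then stand; what a row does not reach is not made up. A row lasts 1/12 s, in which the tool goes at most 41.7 mm and 7.16 degrees, less where a joint would pass 70% of its speed; a pose out of reach is approached as far as the arm can. A call with a number of a shift or a turn outside -1 to 1 is refused whole. A call with a gripper value outside its range is refused whole. OPENING is the gripper command: -1 is shut, 1 is fully open, values between are in proportion, set as the call begins (- or left out, the last holds). The fingers move at their own pace and stop on an object; FORCE is the grip in N (left out, the last holds). Time passes only in rows, so rows that do not move let the fingers close, or fill a call up. It gives the time, the measured TCP pose, the force, the opening and the grip force at its end, in the units of the state.
- r.read_state(): the state, without advancing time (a new reading comes with each control period).
- eyes.camera(name): name is "scene" or "top" or "wrist"; returns a dict with "pixels" (400x640x3 uint8, red, green, blue), "fx", "fy", "cx", "cy" (pixels), "extrinsics" (4x4, takes a point from camera to world coordinates). Camera axes: x right, y down, z forward; pixel columns grow to the right and rows downward; lengths in m; the calibration is good to about 2 mm. A picture is of the moment at which its call begins. There is no depth.
- job.close_job(): hands the job in; it is judged then, once.
The state is a dict: "time": time; "joint_positions": joint angles; "joint_vel": joint speeds; "joint_torque": joint torques, N m; "ee_pos": TCP position; "eef_rot": TCP orientation; "ft_force": force on the tool from outside, world axes, zero at the start; "torque": the same for the moment, N m; "width": finger opening in m; "grip_force": force on a finger pad.
Only numpy, scipy, OpenCV 4.12 (cv2) and the standard library are available. Lean on these libraries where they do the work, as an engineer would, in place of code of your own. Each camera call takes 0.05 s, during which the arm holds its last target. There are 200 camera calls.

## Working session

There is one attempt and no reset: what is moved stays moved. The work goes in short steps, Python scripts to look and compute and a shell command to move; the robot and the scene stay as the last step left them, time stands still between calls to the robot, and variables do not carry over. Pictures are saved under pics/ and viewed, at most 10 in all, crops included, and the job is handed in when it is done.

```bash
mkdir -p pics
cat > h.py <<'E'
import numpy as np, cv2
from bench import r, eyes, job
def cam(n):
    c=eyes.camera(n); return c
def ray(c,u,v,z):
    T=np.array(c["extrinsics"]); d=T[:3,:3]@np.array([(u-c["cx"])/c["fx"],(v-c["cy"])/c["fy"],1]); o=T[:3,3]
    return o+d*(z-o[2])/d[2]
def proj(c,p):
    T=np.linalg.inv(np.array(c["extrinsics"])); q=T[:3,:3]@np.array(p)+T[:3,3]
    return q[0]/q[2]*c["fx"]+c["cx"], q[1]/q[2]*c["fy"]+c["cy"]
def save(c,n,box=None,s=1):
    im=cv2.cvtColor(np.array(c["pixels"]),cv2.COLOR_RGB2BGR)
    if box: im=im[box[1]:box[3],box[0]:box[2]]
    cv2.imwrite("pics/"+n,cv2.resize(im,None,fx=s,fy=s,interpolation=cv2.INTER_CUBIC))
E
python3 - <<'E'
from h import *
import pickle
a=cam("top");b=cam("scene");save(a,"top0.png");save(b,"scene0.png")
pickle.dump((a,b),open("c0.pkl","wb"))
print(np.array(a["extrinsics"]).round(3),a["fx"]);print(np.array(b["extrinsics"]).round(3),b["fx"])
s=r.read_state();print(s)
E
```

```text
[[-0.008 -0.997  0.071  0.375]
 [-1.     0.009  0.014 -0.039]
 [-0.014 -0.071 -0.997  1.427]
 [ 0.     0.     0.     1.   ]] 416.5387780618502
[[-7.620e-01  3.700e-01 -5.310e-01  1.153e+00]
 [ 6.470e-01  4.380e-01 -6.240e-01  7.880e-01]
 [ 1.000e-03 -8.200e-01 -5.730e-01  8.470e-01]
 [ 0.000e+00  0.000e+00  0.000e+00  1.000e+00]] 381.3535896891678
{'time': 0.1, 'joint_positions': array([ 1.30041445,  0.33280588, -0.06469383,  1.46086452,  0.02163261,
        1.34989994, -0.08850838]), 'joint_vel': array([ 1.29894621e-03, -2.81650276e-03, -1.04968173e-03, -3.38250665e-03,
       -6.08552138e-05,  1.54946672e-03, -1.55382252e-03]), 'joint_torque': array([ 1.45974063e-03, -6.24552655e+01,  2.46927794e-02, -3.90723753e+01,
       -6.14782283e-02,  3.65536648e-02,  3.85859289e-05]), 'ee_pos': array([ 0.15325336, -0.605799  ,  0.40403166]), 'eef_rot': array([ 9.92334364e-01,  1.23580336e-01, -1.24653769e-04, -6.28449928e-04]), 'ft_force': array([0.33749563, 0.61894903, 0.12339555]), 'torque': array([ 0.05262354,  0.02188498, -0.01003483]), 'grip_force': 0.0, 'width': 0.08697837842278895}
```

View pics/top0.png

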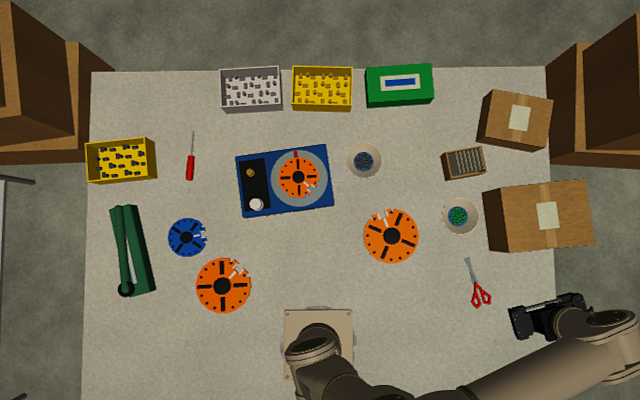

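View pics/scene0.png

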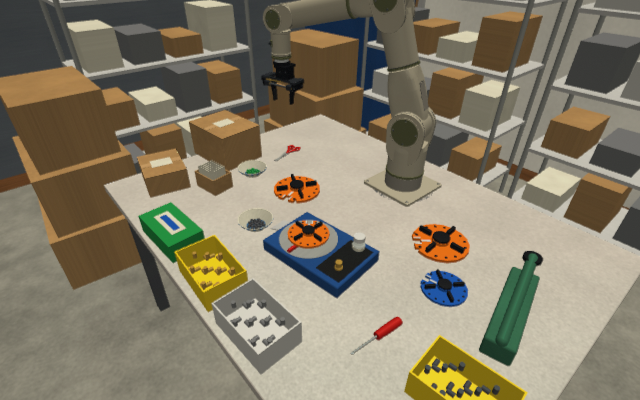

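The top view shows three orange plates: (298,177) on the blue counter, and (391,235) and (222,285) on the table. The two on the table are larger. The one on the counter has the red key at (296,154), so it is the one meant. I'll confirm it in an enlarged crop and measure.

Run:
```python
from h import *
import pickle
a,b=pickle.load(open("c0.pkl","rb"))
save(a,"crop0.png",(230,135,390,225),5)
im=cv2.cvtColor(np.array(a["pixels"]),cv2.COLOR_RGB2HSV)
H,S,V=cv2.split(im)
def cen(m,x0,y0,x1,y1):
    mm=np.zeros_like(H); mm[y0:y1,x0:x1]=m[y0:y1,x0:x1]
    ys,xs=np.nonzero(mm); return xs.mean(),ys.mean(),len(xs),xs.min(),xs.max(),ys.min(),ys.max()
org=(H>5)&(H<16)&(S>150)&(V>120); red=((H<4)|(H>175))&(S>150)&(V>80)
o=cen(org,260,140,335,215);print("plate",o,ray(a,(o[3]+o[4])/2,(o[5]+o[6])/2,.073))
print("hub",ray(a,298,177,.089))
k=cen(red,275,140,320,215);print("key",k,ray(a,k[0],k[1],.06))
for p in [(391,235),(222,285)]:
    q=cen(org,p[0]-40,p[1]-40,p[0]+40,p[1]+40);print(q,ray(a,q[4],q[1],0.01)-ray(a,q[3],q[1],0.01))
print(ray(a,o[4],o[1],.07)-ray(a,o[3],o[1],.07))
for n,p,z in [("jar",(256,204),.1),("knob",(250,172),.076),("corners",(237,157),.05),("c",(327,146),.05),("c",(333,206),.05),("c",(245,217),.05),("bowl",(364,161),.034)]: print(n,ray(a,*p,z).round(3))
```

```text
plate (np.float64(297.5594989561587), np.float64(176.4749478079332), 958, np.int64(279), np.int64(318), np.int64(157), np.int64(197)) [0.55536079 0.05611265 0.073     ]
hub [0.55324298 0.0566085  0.089     ]
key (np.float64(295.2), np.float64(153.7), 20, np.int64(294), np.int64(297), np.int64(151), np.int64(156)) [0.63515303 0.06765362 0.06      ]
(np.float64(391.06617227609814), np.float64(237.12606959498004), 1753, np.int64(363), np.int64(418), np.int64(209), np.int64(263)) [-0.00154161 -0.18567649  0.        ]
(np.float64(222.05057471264368), np.float64(286.2109195402299), 1740, np.int64(196), np.int64(250), np.int64(258), np.int64(313)) [-0.00121401 -0.18287036  0.        ]
[-0.0013331 -0.1282116  0.       ]
jar [0.466 0.191 0.1  ]
knob [0.573 0.215 0.076]
corners [0.628 0.264 0.05 ]
c [ 0.662 -0.038  0.05 ]
c [ 0.461 -0.056  0.05 ]
c [0.427 0.236 0.05 ]
bowl [ 0.613 -0.163  0.034]
```

View pics/crop0.png

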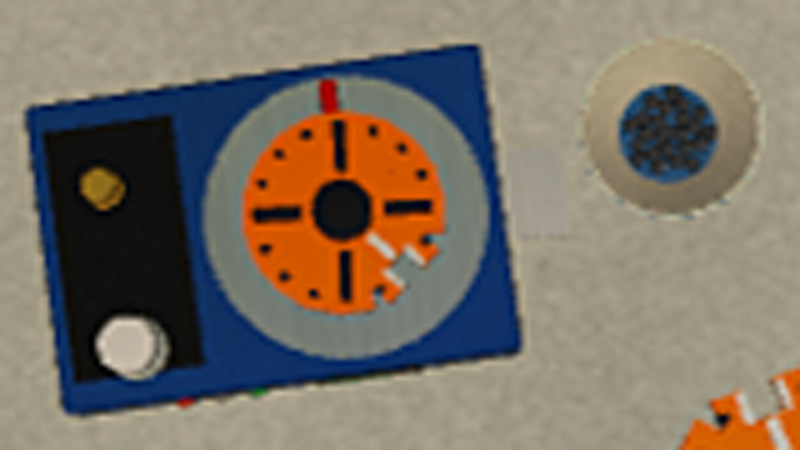

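The crop confirms it. The plate on the counter measures about 128 mm, against about 185 mm for the other two. The notch is at crop (405,265), lower right, and the key is at crop (329,95), at the top. The plate needs about +139° (anticlockwise). I'll move over it with the fingers shut.

```bash
R='x'; python3 -m inch '[[0.85,-0.85,0,0,0,0],[0.85,-0.85,0,0,0,0],[0.85,-0.85,0,0,0,0],[0.85,-0.85,0,0,0,0],[0.85,-0.85,0,0,0,0]]' -1 && python3 -m inch '[[0.85,-0.85,0,0,0,0],[0.85,-0.85,0,0,0,0],[0.85,-0.85,0,0,0,0],[0.85,-0.85,0,0,0,0],[0.85,-0.85,0,0,0,0]]' && python3 -m inch '[[0.85,-0.85,0,0,0,0],[0.85,-0.85,0,0,0,0],[0.85,-0.85,0,0,0,0],[0.7,-0.7,0,0,0,0],[0.3,-0.3,0,0,0,0]]'
python3 - <<'E'
from h import *
w=cam("wrist");save(w,"w0.png")
import pickle;pickle.dump(w,open("w0.pkl","wb"))
s=r.read_state();print(s["ee_pos"],s["eef_rot"],s["ft_force"])
print(np.array(w["extrinsics"]).round(3),w["fx"],w["cx"],w["cy"])
print(proj(w,[.5545,.0565,.089]))
E
```

```text
time: 0.52
ee_pos: [0.2606, -0.425, 0.4044]
eef_rot: [0.992, 0.124, -0.0, -0.0]
ft_force: [0.9, 0.0, 0.8]
width: 0.0615
grip_force: 0.0
time: 0.93
ee_pos: [0.3671, -0.246, 0.4047]
eef_rot: [0.992, 0.123, -0.0, 0.0]
ft_force: [0.8, -0.6, -0.2]
width: 0.0284
grip_force: 0.0
time: 1.35
ee_pos: [0.4612, -0.0869, 0.4049]
eef_rot: [0.992, 0.126, 0.001, -0.0]
ft_force: [-0.3, -0.2, 0.2]
width: 0.0015
grip_force: 0.0
[ 0.4617174  -0.08590797  0.40484327] [ 9.91868692e-01  1.27261501e-01  6.60208580e-04 -7.56845749e-04] [-0.195397    1.57534234 -0.14149856]
[[ 0.251 -0.932 -0.262  0.533]
 [-0.968 -0.242 -0.066 -0.068]
 [-0.002  0.27  -0.963  0.385]
 [ 0.     0.     0.     1.   ]] 317.9218760127473 322.0453056557246 204.03340764712303
(np.float64(187.3801832101497), np.float64(51.754403475001766))
```

View pics/w0.png

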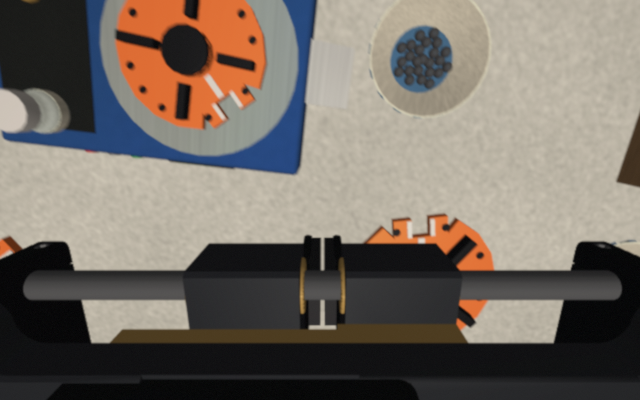

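The wrist view shows the plate hub at (187,51), the notch at about (230,105), and the fingers at the bottom. Next I'll centre the camera over the plate.

```bash
python3 -m inch '[[0.45,-0.75,0,0,0,0],[0.45,-0.75,0,0,0,0],[0.45,-0.75,0,0,0,0],[0.4,-0.68,0,0,0,0],[0,0,0,0,0,0]]'
cat > m.py <<'E'
from h import *
import sys
def yaw():
    q=r.read_state()["eef_rot"]; return 2*np.arctan2(q[1],q[0])
def measure(name=None,drop=0.0,center=None):
    w=cam("wrist"); 
    if name: save(w,name)
    im=cv2.cvtColor(np.array(w["pixels"]),cv2.COLOR_RGB2HSV);H,S,V=cv2.split(im)
    zf=.073-drop; 
    org=((H>4)&(H<17)&(S>150)&(V>100)).astype(np.uint8)
    red=((H<4)|(H>174))&(S>150)&(V>60)
    wh=(S<50)&(V>170)
    g=np.array([.5545,.0565])if center is None else center
    ys,xs=np.nonzero(np.ones_like(H))
    P=ray_all(w,zf); P8=ray_all(w,.062); PH=ray_all(w,.089-drop)
    d=np.hypot(P[...,0]-g[0],P[...,1]-g[1])
    m=((org>0)&(d<.078)).astype(np.uint8)
    c=max(cv2.findContours(m,cv2.RETR_EXTERNAL,cv2.CHAIN_APPROX_NONE)[0],key=len)[:,0]
    pts=P[c[:,1],c[:,0]]
    # robust circle fit to rim, radius 66 mm
    from scipy.optimize import least_squares
    f=least_squares(lambda p:np.hypot(pts[:,0]-p[0],pts[:,1]-p[1])-.066,g,loss="soft_l1",f_scale=.0007)
    C=f.x; print("plate centre",C.round(4))
    def mean(mask,Q,lo,hi):
        D=Q-C; rr=np.hypot(D[...,0],D[...,1]); k=mask&(rr>lo)&(rr<hi); q=Q[k].mean(0); return q,k.sum(),np.degrees(np.arctan2(*(q-C)[::-1]))
    hub=(V<60); q,n,_=mean(hub,PH,0,.0235); print("hub",q.round(4),n)
    q,n,a=mean(red,P8,.069,.095);print("key",q.round(4),n,a.round(2))
    qn,n2,an=mean(wh,P,.03,.064);print("white",qn.round(4),n2,an.round(2))
    # notch: non-orange within r 50..63
    D=P-C; rr=np.hypot(D[...,0],D[...,1]); th=np.degrees(np.arctan2(D[...,1],D[...,0]))
    k=(rr>.053)&(rr<.064)&(org==0)&(abs((th-an+180)%360-180)<25)
    t=(th[k]-an+180)%360-180; print("notch gap",(an+(t.min()+t.max())/2).round(2),"span",(t.max()-t.min()).round(1),"TURN NEEDED",((a-an+180)%360-180).round(2),((a-an-(t.min()+t.max())/2+180)%360-180).round(2))
    s=r.read_state();print("tcp",s["ee_pos"].round(4),"yaw",np.degrees(yaw()).round(2),"F",s["ft_force"].round(2),"t",round(s["time"],2))
    return w,C,a,an
def ray_all(c,z):
    h,w=np.array(c["pixels"]).shape[:2]; u,v=np.meshgrid(np.arange(w),np.arange(h))
    T=np.array(c["extrinsics"]); d=np.stack([(u-c["cx"])/c["fx"],(v-c["cy"])/c["fy"],np.ones_like(u,float)],-1)@T[:3,:3].T
    return T[:2,3]+d[...,:2]*((z-T[2,3])/d[...,2])[...,None]
E
python3 - <<'E'
from m import *
measure("w1.png")
E
```

```text
time: 1.82
ee_pos: [0.499, 0.0449, 0.4048]
eef_rot: [0.992, 0.127, 0.0, -0.001]
ft_force: [-0.2, 0.5, 0.1]
width: 0.0002
grip_force: 0.0
plate centre [0.5563 0.0598]
hub [0.5554 0.0584] 1334
key [0.6345 0.0692] 247 6.86
white [0.521  0.0209] 493 -132.23
notch gap -132.22 span 50.0 TURN NEEDED 139.1 139.09
tcp [0.4988 0.0419 0.4045] yaw 14.52 F [ 0.06 -0.59  0.06] t 1.87
```

View pics/w1.png

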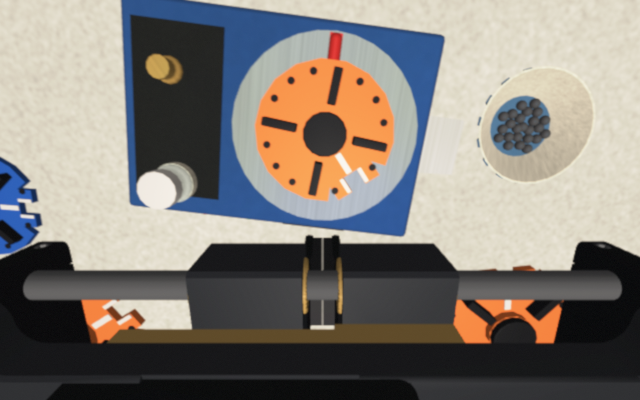

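The wrist view shows the hub at (325,134), the notch at (355,180) and the key at (336,46). The turn needed is about +139°. I'll lower the shut fingertips into the gap over the notch, between the ribs at −87° and −177°, to just above the disc.

```bash
python3 -m inch '[[0.12,0.16,0.7,0,0,0],[0.12,0.16,0.7,0,0,0],[0.12,0.16,0.7,0,0,0],[0.1,0.15,0.7,0,0,0],[0,0,0.25,0,0,0]]'
cat > arc.py <<'E'
from m import *
def rows(phis,R,C,cmd=None):
    s=r.read_state(); p=s["ee_pos"][:2] if cmd is None else np.array(cmd); y=yaw()
    ex=np.array([np.cos(y),np.sin(y)]);ey=np.array([np.sin(y),-np.cos(y)])
    for f in phis:
        t=np.array(C)+R*np.array([np.cos(np.radians(f)),np.sin(np.radians(f))]); d=t-p
        print(f,t.round(4),(d@ex/.04).round(3),(d@ey/.04).round(3)); p=t
E
python3 - <<'E'
from m import *
measure()
from arc import rows
rows([-126],.05,(.556,.059))
E
```

```text
time: 2.28
ee_pos: [0.522, 0.0163, 0.2788]
eef_rot: [0.993, 0.122, -0.003, -0.0]
ft_force: [-1.9, -0.9, -0.7]
width: 0.0007
grip_force: 0.0
plate centre [0.569 0.064]
hub [0.5629 0.0605] 3215
key [0.641  0.0695] 270 4.36
white [0.6049 0.0733] 4907 14.47
notch gap 14.49 span 49.9 TURN NEEDED -10.11 -10.12
tcp [0.5215 0.0171 0.2787] yaw 14.08 F [-1.13 -0.22 -1.9 ] t 2.33
-126 [0.5266 0.0185] 0.132 -0.005
```

```bash
python3 -m inch '[[0,0,0.2,0,0,0],[0,0,0.2,0,0,0],[0,0,0.07,0,0,0],[0,0,0,0,0,0],[0,0,0,0,0,0]]'
python3 - <<'E'
from m import *
from arc import rows
s=r.read_state();print(s["ee_pos"],s["ft_force"])
rows(list(range(-118,20,8)),.045,(.556,.059))
w=cam("wrist");save(w,"w2.png")
E
```

```text
time: 2.75
ee_pos: [0.5229, 0.019, 0.2647]
eef_rot: [0.992, 0.124, 0.0, 0.0]
ft_force: [0.1, -0.5, -0.5]
width: 0.0003
grip_force: 0.0
[0.52291971 0.01896174 0.26466072] [ 0.05543243 -0.54326249 -0.54588341]
-118 [0.5349 0.0193] 0.292 0.066
-110 [0.5406 0.0167] 0.123 0.097
-102 [0.5466 0.015 ] 0.136 0.079
-94 [0.5529 0.0141] 0.145 0.059
-86 [0.5591 0.0141] 0.152 0.039
-78 [0.5654 0.015 ] 0.156 0.017
-70 [0.5714 0.0167] 0.157 -0.005
-62 [0.5771 0.0193] 0.155 -0.027
-54 [0.5825 0.0226] 0.149 -0.048
-46 [0.5873 0.0266] 0.141 -0.068
-38 [0.5915 0.0313] 0.13 -0.087
-30 [0.595  0.0365] 0.117 -0.105
-22 [0.5977 0.0421] 0.101 -0.12
-14 [0.5997 0.0481] 0.084 -0.133
-6 [0.6008 0.0543] 0.064 -0.143
2 [0.601  0.0606] 0.044 -0.151
10 [0.6003 0.0668] 0.022 -0.155
18 [0.5988 0.0729] 0.001 -0.157
```

View pics/w2.png

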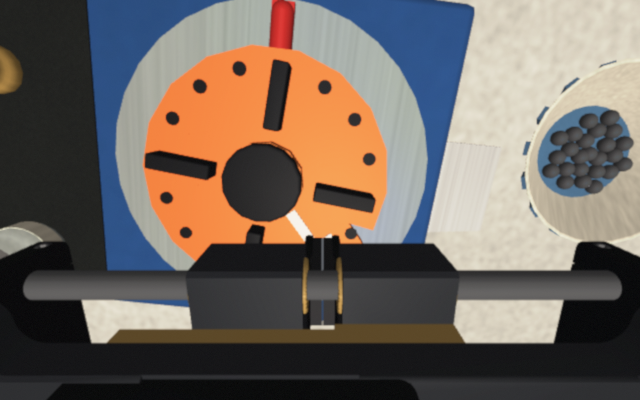

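The fingertips at (322,240) sit over the notch, between the rib at (345,198) and the lower rib at (255,237). They're about 10 mm above the disc, so I'll go 4 mm lower and sweep.

```bash
python3 -m inch '[[0,0,0.1,0,0,0],[0.29,0.07,0,0,0,0],[0.12,0.1,0,0,0,0],[0.14,0.08,0,0,0,0],[0.14,0.06,0,0,0,0]]' && python3 -m inch '[[0.15,0.04,0,0,0,0],[0.16,0.02,0,0,0,0],[0.16,0,0,0,0,0],[0,0,0,0,0,0],[0,0,0,0,0,0]]'
python3 - <<'E'
from m import *
from arc import rows
measure("w3.png",center=(.556,.059))
rows(list(range(-62,26,8)),.044,(.556,.059))
E
```

```text
time: 3.22
ee_pos: [0.553, 0.0132, 0.2599]
eef_rot: [0.992, 0.123, -0.0, 0.0]
ft_force: [-0.3, 0.5, -0.8]
width: 0.0005
grip_force: 0.3
time: 3.63
ee_pos: [0.5717, 0.0162, 0.2599]
eef_rot: [0.992, 0.124, 0.0, -0.0]
ft_force: [-1.1, -0.1, -0.6]
width: 0.001
grip_force: 0.0
plate centre [0.5562 0.061 ]
hub [0.5599 0.0625] 3888
key [0.6355 0.0684] 863 5.33
white [0.5829 0.0047] 33 -64.69
notch gap -66.79 span 45.7 TURN NEEDED 70.01 72.12
tcp [0.5714 0.0161 0.2599] yaw 14.22 F [0.08 0.8  0.31] t 3.68
-62 [0.5767 0.0202] 0.151 -0.066
-54 [0.5819 0.0234] 0.146 -0.047
-46 [0.5866 0.0273] 0.138 -0.067
-38 [0.5907 0.0319] 0.128 -0.085
-30 [0.5941 0.037 ] 0.114 -0.102
-22 [0.5968 0.0425] 0.099 -0.117
-14 [0.5987 0.0484] 0.082 -0.13
-6 [0.5998 0.0544] 0.063 -0.14
2 [0.6    0.0605] 0.043 -0.147
10 [0.5993 0.0666] 0.022 -0.152
18 [0.5978 0.0726] 0.001 -0.153
```

View pics/w3.png

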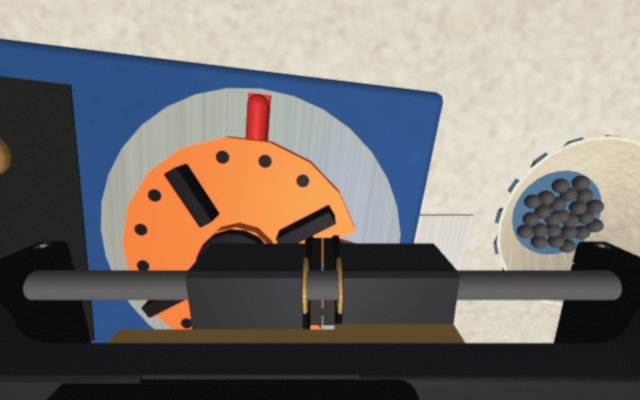

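The plate is turning freely. The pushed rib is at (306,224) and the fingertip is behind it. I'll continue the arc and stop short of the key.

```bash
python3 -m inch '[[0.15,-0.06,0,0,0,0],[0.15,-0.05,0,0,0,0],[0.14,-0.07,0,0,0,0],[0.13,-0.085,0,0,0,0],[0.115,-0.1,0,0,0,0]]' && python3 -m inch '[[0.1,-0.12,0,0,0,0],[0.08,-0.13,0,0,0,0],[0.06,-0.14,0,0,0,0],[0,0,0,0,0,0],[0,0,0,0,0,0]]'
python3 - <<'E'
from m import *
from arc import rows
w=cam("wrist");save(w,"w4.png")
s=r.read_state();print(s["ee_pos"],s["ft_force"])
rows(list(range(2,30,8)),.044,(.556,.059))
E
```

```text
time: 4.1
ee_pos: [0.5949, 0.0372, 0.2599]
eef_rot: [0.992, 0.124, 0.0, -0.0]
ft_force: [-0.6, 0.1, -0.3]
width: 0.0007
grip_force: 0.3
time: 4.52
ee_pos: [0.5998, 0.0548, 0.26]
eef_rot: [0.992, 0.124, 0.0, -0.0]
ft_force: [-0.5, -0.3, 0.6]
width: 0.0003
grip_force: 0.0
[0.59981917 0.05433813 0.25996816] [-0.44666859 -0.50984875 -0.03249735]
2 [0.6    0.0605] 0.042 -0.149
10 [0.5993 0.0666] 0.022 -0.152
18 [0.5978 0.0726] 0.001 -0.153
26 [0.5955 0.0783] -0.021 -0.152
```

View pics/w4.png

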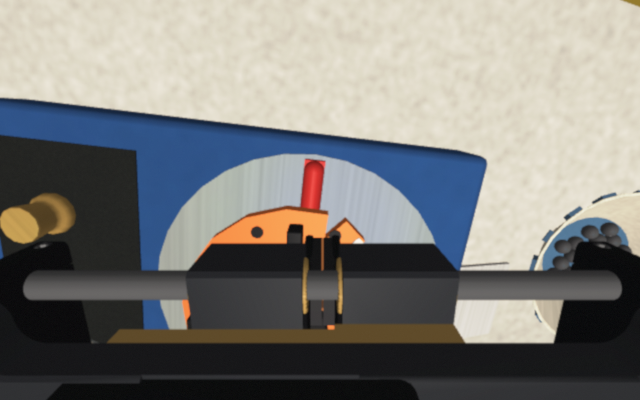

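The fingertip is behind the rib end at (295,235), and the notch edge is at about (335,220), right of the key at (313,185). I'll push another 12°, back off, rise and measure from above.

```bash
python3 -m inch '[[0.04,-0.15,0,0,0,0],[0.01,-0.08,0,0,0,0],[0,0,0,0,0,0],[0,0.15,0,0,0,0],[0,0,-0.5,0,0,0]]' && python3 -m inch '[[0,0,-0.8,0,0,0],[-0.6,0,-0.8,0,0,0],[-0.9,0,-0.8,0,0,0],[-0.9,0,-0.7,0,0,0],[0,0,0,0,0,0]]' && python3 -m inch '[[0,0,0,0,0,0],[0,0,0,0,0,0],[0,0,0,0,0,0],[0,0,0,0,0,0],[0,0,0,0,0,0]]'
python3 - <<'E'
from m import *
measure("w5.png",center=(.556,.059))
E
```

```text
time: 4.98
ee_pos: [0.6002, 0.0559, 0.2767]
eef_rot: [0.992, 0.123, -0.003, 0.0]
ft_force: [-0.4, 0.0, 0.2]
width: 0.0003
grip_force: 0.0
time: 5.4
ee_pos: [0.5132, 0.0358, 0.403]
eef_rot: [0.992, 0.123, 0.003, 0.002]
ft_force: [1.1, 1.2, 1.2]
width: 0.0005
grip_force: 0.0
time: 5.82
ee_pos: [0.5161, 0.0363, 0.396]
eef_rot: [0.992, 0.124, -0.001, -0.001]
ft_force: [0.0, -0.2, -0.6]
width: 0.0005
grip_force: 0.0
plate centre [0.5523 0.0622]
hub [0.5558 0.0624] 1271
key [0.6331 0.0693] 321 5.01
white [0.6009 0.0419] 591 -22.69
notch gap -22.71 span 49.9 TURN NEEDED 27.7 27.72
tcp [0.516  0.0363 0.3962] yaw 14.23 F [-1.01  0.59 -0.07] t 5.87
```

View pics/w5.png

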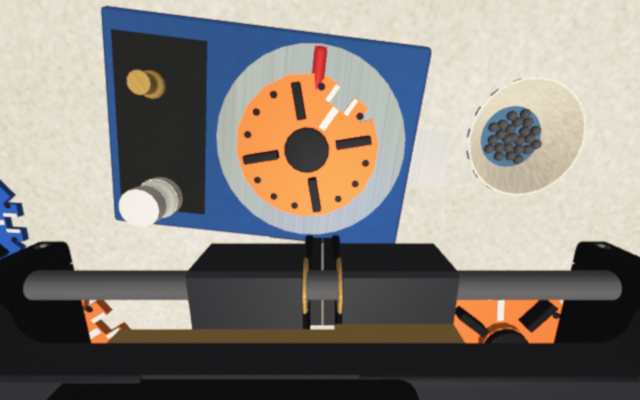

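Seen from above, the hub is at (307,150), the notch at (343,101) and the key at (320,65), so about 28° remain. I'll measure the centre and angle from the four ribs, which is sturdier than the rim fit.

```bash
cat > ribs.py <<'E'
from m import *
def ribs(g=(.556,.060),drop=0.0,fn=None):
    w=cam("wrist"); 
    if fn: save(w,fn)
    im=cv2.cvtColor(np.array(w["pixels"]),cv2.COLOR_RGB2HSV);H,S,V=cv2.split(im)
    PR=ray_all(w,.085-drop);PF=ray_all(w,.073-drop);PK=ray_all(w,.061)
    dk=((V<75)&(np.hypot(*(PR-g).transpose(2,0,1))<.068)).astype(np.uint8)
    n,L,st,cn=cv2.connectedComponentsWithStats(dk); ids=[i for i in range(1,n)]
    ids=sorted(ids,key=lambda i:-st[i,4])[:5]
    c=np.array([PR[L==i].mean(0) for i in ids]); d=np.hypot(*(c-g).T)
    c=c[d>.02];  C=c.mean(0); a=np.degrees(np.arctan2(*(c-C)[:,::-1].T)); print("ribs",len(c),"areas",st[ids,4],"C",C.round(4),"ang",a.round(1))
    def best(k,Q,lo,hi):
        D=Q-C; rr=np.hypot(*D.transpose(2,0,1)); k=k&(rr>lo)&(rr<hi); q=Q[k].mean(0); return q,np.degrees(np.arctan2(*(q-C)[::-1])),k.sum()
    k,ka,nk=best(((H<4)|(H>174))&(S>150)&(V>60),PK,.069,.092)
    wq,wa,nw=best((S<50)&(V>170),PF,.026,.064)
    e=np.degrees(np.angle(np.exp(1j*np.radians(4*(a-45-wa))).mean()))/4
    print("key",k.round(4),ka.round(2),nk,"white",wa.round(2),nw,"notch by ribs",(wa+e).round(2),"TURN",(ka-wa-e).round(2),(ka-wa).round(2))
    s=r.read_state();print("tcp",s["ee_pos"].round(4),"yaw",np.degrees(yaw()).round(2),"t",round(s["time"],2))
    return C,ka,wa+e
if __name__=="__main__": ribs(fn="rb.png")
E
python3 ribs.py
```

```text
ribs 4 areas [1441  275  259  256  216] C [0.5546 0.0613] ang [  23.4  113.4  -67.  -157. ]
key [0.6341 0.0696] 5.94 293 white -23.45 679 notch by ribs -21.79 TURN 27.73 29.38
tcp [0.516  0.0363 0.3964] yaw 14.22 t 5.92
```

Run:
```python
from arc import *
rows([-4,-4,2,8,14,18,22],.045,(.5546,.0613))
```

```text
-4 [0.5995 0.0582] 2.158 -0.017
-4 [0.5995 0.0582] 0.0 0.0
2 [0.5996 0.0629] 0.031 -0.114
8 [0.5992 0.0676] 0.019 -0.116
14 [0.5983 0.0722] 0.007 -0.118
18 [0.5974 0.0752] -0.002 -0.078
22 [0.5963 0.0782] -0.008 -0.078
```

```bash
python3 -m inch '[[0.8,0,0.2,0,0,0],[0.8,-0.02,0.6,0,0,0],[0.56,0,0.8,0,0,0],[0,0,0.6,0,0,0],[0,0,0.4,0,0,0]]' && python3 -m inch '[[0,0,0.4,0,0,0],[0,0,0.3,0,0,0],[0,0,0.1,0,0,0],[0,0,0,0,0,0],[0,0,0,0,0,0]]'
python3 - <<'E'
from arc import *
rows([2,8,14,18,22],.045,(.5546,.0613))
E
```

```text
time: 6.33
ee_pos: [0.5995, 0.0587, 0.2892]
eef_rot: [0.992, 0.124, -0.002, -0.001]
ft_force: [-0.9, -0.5, -0.3]
width: 0.0004
grip_force: 0.0
time: 6.75
ee_pos: [0.5995, 0.0582, 0.2618]
eef_rot: [0.992, 0.124, 0.0, -0.0]
ft_force: [0.7, -0.8, 0.0]
width: 0.0003
grip_force: 0.0
2 [0.5996 0.0629] 0.03 -0.112
8 [0.5992 0.0676] 0.019 -0.116
14 [0.5983 0.0722] 0.007 -0.118
18 [0.5974 0.0752] -0.002 -0.078
22 [0.5963 0.0782] -0.008 -0.078
```

```bash
python3 -m inch '[[0.03,-0.11,0,0,0,0],[0.02,-0.115,0,0,0,0],[0.005,-0.12,0,0,0,0],[0,-0.08,0,0,0,0],[-0.01,-0.08,0,0,0,0]]' && python3 -m inch '[[0,0,0,0,0,0],[0,0,0,0,0,0],[0,0.2,0,0,0,0],[0,0,-0.4,0,0,0],[0,0,-0.8,0,0,0]]' && python3 -m inch '[[-0.5,0,-0.8,0,0,0],[-0.9,0,-0.8,0,0,0],[-0.8,0,-0.6,0,0,0],[0,0,0,0,0,0],[0,0,0,0,0,0]]' && python3 -m inch '[[0,0,0,0,0,0],[0,0,0,0,0,0],[0,0,0,0,0,0],[0,0,0,0,0,0],[0,0,0,0,0,0]]' >/dev/null; python3 ribs.py
```

```text
time: 7.17
ee_pos: [0.596, 0.0788, 0.2616]
eef_rot: [0.992, 0.124, 0.0, 0.0]
ft_force: [-0.3, -0.1, 0.8]
width: 0.0002
grip_force: 0.4
time: 7.58
ee_pos: [0.5972, 0.0684, 0.3061]
eef_rot: [0.992, 0.123, -0.003, 0.0]
ft_force: [0.4, 0.2, -0.2]
width: 0.0004
grip_force: 0.0
time: 8.0
ee_pos: [0.517, 0.0491, 0.3949]
eef_rot: [0.992, 0.123, 0.002, 0.001]
ft_force: [1.2, 0.1, -0.1]
width: 0.0006
grip_force: 0.0
ribs 4 areas [1461  286  280  258  229] C [0.5539 0.061 ] ang [ -44.6   45.7  135.7 -134.6]
key [0.6338 0.0697] 6.21 311 white -0.62 586 notch by ribs 0.56 TURN 5.65 6.83
tcp [0.5176 0.0502 0.3922] yaw 14.22 t 8.47
```

Run:
```python
from arc import *
C=(.5539,.061);rows([10,18,22.9,25.5,28],.0457,C)
s=r.read_state();print((s["ee_pos"][2]-.2605)/.04)
import ribs
w=cam("wrist")
im=cv2.cvtColor(np.array(w["pixels"]),cv2.COLOR_RGB2HSV);H,S,V=cv2.split(im)
P=ray_all(w,.073);D=P-np.array(C);rr=np.hypot(*D.transpose(2,0,1));th=np.degrees(np.arctan2(D[...,1],D[...,0]))
m=(S<60)&(V>150)&(rr>.022)&(rr<.066)
n,L,st,_=cv2.connectedComponentsWithStats(m.astype(np.uint8))
for i in range(1,n):
    k=L==i
    if k.sum()>10: print(k.sum(),"r",rr[k].min().round(4),rr[k].max().round(4),"th",th[k].min().round(1),th[k].mean().round(2),th[k].max().round(1),"lat mean",P[k].mean(0).round(4))
```

```text
10 [0.5989 0.0689] 2.085 0.044
18 [0.5974 0.0751] 0.001 -0.159
22.9 [0.596  0.0788] -0.011 -0.097
25.5 [0.5951 0.0807] -0.009 -0.051
28 [0.5943 0.0825] -0.011 -0.049
3.293396493195237
77 r 0.0544 0.0659 th 22.6 26.68 30.0 lat mean [0.6092 0.0888]
14 r 0.0647 0.0657 th 11.0 13.53 17.2 lat mean [0.6174 0.0763]
439 r 0.0458 0.066 th -15.1 -1.86 14.1 lat mean [0.6087 0.059 ]
68 r 0.0554 0.066 th -28.9 -25.82 -21.8 lat mean [0.61   0.0339]
164 r 0.0224 0.0442 th -6.2 0.23 7.2 lat mean [0.5874 0.0611]
```

```bash
python3 -m inch '[[0.7,0.01,0.2,0,0,0],[0.8,0.02,0.6,0,0,0],[0.59,0.01,0.8,0,0,0],[0,0,0.6,0,0,0],[0,0,0.4,0,0,0]]' && python3 -m inch '[[0,0,0.4,0,0,0],[0,0,0.3,0,0,0],[0,0,0,0,0,0],[0,-0.08,0,0,0,0],[0,-0.08,0,0,0,0]]'
python3 - <<'E'
from arc import *
rows([22.9,26,28.4],.0457,(.5539,.061))
E
```

```text
time: 8.93
ee_pos: [0.599, 0.0693, 0.2851]
eef_rot: [0.992, 0.124, -0.002, -0.001]
ft_force: [-0.3, 0.4, 0.9]
width: 0.0003
grip_force: 0.0
time: 9.35
ee_pos: [0.5976, 0.0754, 0.262]
eef_rot: [0.992, 0.123, 0.001, 0.0]
ft_force: [0.2, 0.7, 0.6]
width: 0.0007
grip_force: 0.0
22.9 [0.596  0.0788] -0.018 -0.091
26 [0.595 0.081] -0.011 -0.061
28.4 [0.5941 0.0827] -0.011 -0.047
```

```bash
python3 -m inch '[[-0.02,-0.09,0,0,0,0],[-0.01,-0.03,0,0,0,0],[-0.01,-0.03,0,0,0,0],[-0.01,-0.05,0,0,0,0],[0,0,0,0,0,0]]' && python3 -m inch '[[0,0,0,0,0,0],[0,0,0,0,0,0],[0,0.2,0,0,0,0],[0,0,-0.4,0,0,0],[0,0,-0.8,0,0,0]]' && python3 -m inch '[[-0.5,0,-0.8,0,0,0],[-0.9,0,-0.8,0,0,0],[-0.8,0.2,-0.6,0,0,0],[0,0,0,0,0,0],[0,0,0,0,0,0]]' >/dev/null && python3 -m inch '[[0,0,0,0,0,0],[0,0,0,0,0,0],[0,0,0,0,0,0],[0,0,0,0,0,0],[0,0,0,0,0,0]]' >/dev/null
cat > marks.py <<'E'
from ribs import *
def marks(C,drop=0):
    w=cam("wrist"); im=cv2.cvtColor(np.array(w["pixels"]),cv2.COLOR_RGB2HSV);H,S,V=cv2.split(im)
    P=ray_all(w,.073-drop);D=P-np.array(C);rr=np.hypot(*D.transpose(2,0,1));th=np.degrees(np.arctan2(D[...,1],D[...,0]))
    m=(S<60)&(V>150)&(rr>.022)&(rr<.066)
    n,L,st,_=cv2.connectedComponentsWithStats(m.astype(np.uint8))
    for i in range(1,n):
        k=L==i
        if k.sum()>10: print(k.sum(),"r",rr[k].min().round(4),rr[k].max().round(4),"th",th[k].min().round(1),th[k].mean().round(2),th[k].max().round(1))
E
python3 -c "
from marks import *
C,k,n=ribs();marks(C);cv2.imwrite
c=cam('wrist');u,v=proj(c,[.60,.063,.073]);u,v=int(u),int(v);save(c,'w9.png',(u-90,v-70,u+90,v+65),4)"
```

```text
time: 9.77
ee_pos: [0.5933, 0.0827, 0.2612]
eef_rot: [0.992, 0.124, 0.0, 0.0]
ft_force: [1.3, -0.8, 1.0]
width: 0.0004
grip_force: 0.5
time: 10.18
ee_pos: [0.5945, 0.0729, 0.3057]
eef_rot: [0.992, 0.123, -0.003, -0.0]
ft_force: [0.5, -0.1, 0.9]
width: 0.0008
grip_force: 0.0
ribs 4 areas [1453  288  278  250  238] C [0.5536 0.0608] ang [  51.4  -38.9  141.4 -128.9]
key [0.6335 0.0696] 6.31 317 white 6.17 539 notch by ribs 6.25 TURN 0.06 0.14
tcp [0.5169 0.0468 0.3919] yaw 14.23 t 11.07
410 r 0.046 0.066 th -9.9 6.55 23.1
74 r 0.0546 0.0658 th 28.7 32.4 36.0
71 r 0.0551 0.0659 th -23.2 -20.07 -16.1
166 r 0.0224 0.0443 th -0.4 6.08 11.8
```

View pics/w9.png

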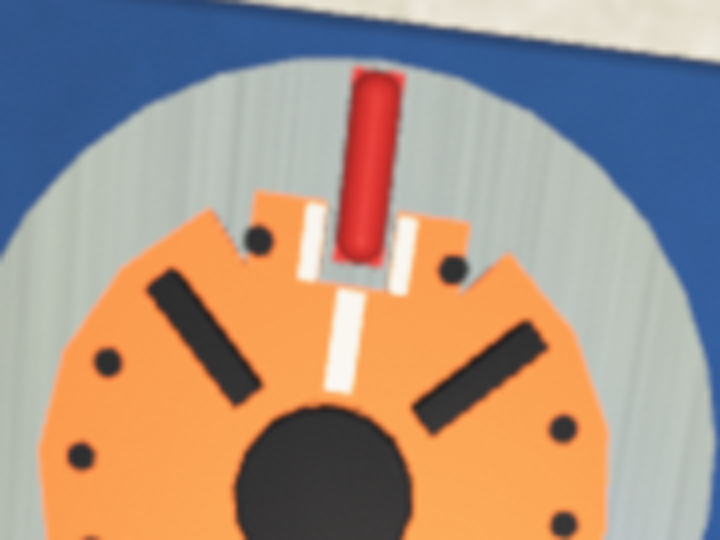

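The crop shows the key at (360,240) centred between the white notch edges at (313,240) and (403,255), with the white line in line with it. The angle error measures about 0.1°. I'll move the shut fingertips over the hub.

```bash
python3 -m inch '[[0.5,-0.05,0.3,0,0,0],[0.48,-0.06,0.7,0,0,0],[0,0,0.8,0,0,0],[0,0,0.6,0,0,0],[0,0,0.4,0,0,0]]' >/dev/null&& python3 -m inch '[[0,0,0,0,0,0],[0,0,0,0,0,0],[0,0,0,0,0,0],[0,0,0,0,0,0],[0,0,0,0,0,0]]'
```

```text
time: 12.0
ee_pos: [0.554, 0.0605, 0.2819]
eef_rot: [0.992, 0.124, 0.001, 0.0]
ft_force: [-0.4, 0.1, -0.5]
width: 0.0005
grip_force: 0.0
```

```bash
python3 -m inch '[[0,0,0.07,0,0,0],[0,0,0.07,0,0,0],[0,0,0.05,0,0,0],[0,0,0.04,0,0,0],[0,0,0.03,0,0,0]]' && python3 -m inch '[[0,0,0.03,0,0,0],[0,0,0.03,0,0,0],[0,0,0.03,0,0,0],[0,0,0.03,0,0,0],[0,0,0.03,0,0,0]]'
```

```text
time: 12.42
ee_pos: [0.5536, 0.0604, 0.2702]
eef_rot: [0.992, 0.124, -0.0, 0.0]
ft_force: [-2.7, -0.4, 7.0]
width: 0.0004
grip_force: 3.2
time: 12.83
ee_pos: [0.5536, 0.0604, 0.2645]
eef_rot: [0.992, 0.124, -0.0, 0.0]
ft_force: [-3.1, -1.6, 6.6]
width: 0.0007
grip_force: 3.4
```

Force holds at about 7 N with the hub following, so the notch is passing the key. I'll continue to the stop.

```bash
python3 -m inch '[[0,0,0.03,0,0,0],[0,0,0.03,0,0,0],[0,0,0.02,0,0,0],[0,0,0.02,0,0,0],[0,0,0,0,0,0]]' && python3 -m inch '[[0,0,0.02,0,0,0],[0,0,0.02,0,0,0],[0,0,0,0,0,0],[0,0,0,0,0,0],[0,0,0,0,0,0]]'
```

```text
time: 13.25
ee_pos: [0.5537, 0.0607, 0.2624]
eef_rot: [0.992, 0.124, 0.0, 0.001]
ft_force: [-13.3, -2.9, 28.2]
width: 0.0003
grip_force: 13.9
time: 13.67
ee_pos: [0.5537, 0.0608, 0.2622]
eef_rot: [0.992, 0.124, 0.0, 0.001]
ft_force: [-19.0, -4.4, 43.1]
width: 0.0003
grip_force: 21.8
```

The hub hit a hard stop at TCP z 0.2622, which is about 9 mm below first contact. I'll release and back away, then look.

```bash
python3 -m inch '[[0,0,-0.06,0,0,0],[0,0,-0.06,0,0,0],[0,0,-0.1,0,0,0],[0,0,-0.5,0,0,0],[0,0,-0.8,0,0,0]]' && python3 -m inch '[[-0.2,0,-0.8,0,0,0],[-0.6,0.05,-0.5,0,0,0],[-0.18,0.05,0,0,0,0],[0,0,0,0,0,0],[0,0,0,0,0,0]]' >/dev/null&& python3 -m inch '[[0,0,0,0,0,0],[0,0,0,0,0,0],[0,0,0,0,0,0],[0,0,0,0,0,0],[0,0,0,0,0,0]]'
python3 - <<'E'
from marks import *
from scipy.optimize import least_squares
C,k,n=ribs(drop=.009);marks(C,.009)
# level / height check: rib lengths scale + triangulate hub top across views
for nm in ("scene","top"):
    c=cam(nm); print(nm,[tuple(np.round(proj(c,[C[0],C[1],z]),1)) for z in (.080,.089)])
    im=cv2.cvtColor(np.array(c["pixels"]),cv2.COLOR_RGB2HSV)
    save(c,nm+"9.png")
    if nm=="scene": u,v=map(int,proj(c,[C[0],C[1],.08])); save(c,"s9.png",(u-50,v-40,u+50,v+40),7)
E
```

```text
time: 14.08
ee_pos: [0.5526, 0.06, 0.3172]
eef_rot: [0.992, 0.124, -0.003, -0.0]
ft_force: [0.3, -0.2, 0.5]
width: 0.0005
grip_force: 0.0
time: 14.92
ee_pos: [0.5167, 0.0471, 0.371]
eef_rot: [0.992, 0.124, -0.0, -0.0]
ft_force: [0.1, 0.4, 0.4]
width: 0.0005
grip_force: 0.0
ribs 4 areas [1584  317  312  271  262] C [0.5538 0.0608] ang [  51.4  -39.   141.4 -128.9]
key [0.6337 0.0696] 6.32 361 white 6.4 594 notch by ribs 6.21 TURN 0.11 -0.09
tcp [0.5167 0.0471 0.3711] yaw 14.22 t 14.97
451 r 0.0457 0.066 th -10.5 6.35 22.8
82 r 0.0548 0.066 th 28.7 32.41 35.9
78 r 0.0545 0.066 th -23.2 -20.06 -16.2
181 r 0.0224 0.0443 th -0.6 6.21 13.4
scene [(np.float64(308.5), np.float64(231.2)), (np.float64(308.5), np.float64(228.9))]
top [(np.float64(296.9), np.float64(177.2)), (np.float64(296.7), np.float64(176.9))]
```

The plate's scale fits being 9 mm lower, and its angle didn't change. One numeric check before handing in: hub drop in the scene view, rim tilt, and whether anything else moved.

Run:
```python
from h import *
import pickle
a,b=pickle.load(open("c0.pkl","rb")); a2,b2=cam("top"),cam("scene")
def hub(c):
    im=cv2.cvtColor(np.array(c["pixels"]),cv2.COLOR_RGB2HSV);H,S,V=cv2.split(im)
    m=((H>4)&(H<17)&(S>150)&(V>100)).astype(np.uint8); m[:215]=0;m[255:]=0;m[:,:280]=0;m[:,335:]=0
    return cv2.boundingRect(m), cv2.fitEllipse(cv2.convexHull(np.argwhere(m)[:,::-1].astype(np.int32)))
print(hub(b),hub(b2))
for z in (.073,.064): print(proj(b2,[.5538,.0608,z]))
d=np.abs(np.array(b["pixels"],int)-np.array(b2["pixels"],int)).max(2)>45
n,L,st,cn=cv2.connectedComponentsWithStats(d[140:].astype(np.uint8));print([tuple(s) for s in st[1:] if s[4]>12])
```

```text
((288, 221, 41, 27), ((307.838134765625, 233.86181640625), (27.590309143066406, 41.844566345214844), 88.37079620361328)) ((289, 222, 41, 28), ((308.82635498046875, 235.68421936035156), (27.844758987426758, 41.305423736572266), 90.192138671875))
(np.float64(308.52365951238437), np.float64(232.87545177601754))
(np.float64(308.5398293190678), np.float64(235.0554621082947))
[(np.int32(283), np.int32(0), np.int32(67), np.int32(59), np.int32(2118)), (np.int32(391), np.int32(0), np.int32(6), np.int32(6), np.int32(20)), (np.int32(399), np.int32(0), np.int32(8), np.int32(6), np.int32(35)), (np.int32(422), np.int32(0), np.int32(6), np.int32(8), np.int32(29)), (np.int32(386), np.int32(2), np.int32(3), np.int32(13), np.int32(31)), (np.int32(288), np.int32(80), np.int32(42), np.int32(31), np.int32(684))]
```

The plate is down and level, and nothing else moved except the arm. Handing in.

```bash
python3 -c "
from bench import job
print(job.close_job())"
```

```text
the job is handed in; nothing more can be done
None
```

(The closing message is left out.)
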